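# Strip a sand core half from its box and press it to its mate

### The job

Swing the front leaf of the wooden core box wide open until it seats in its spring catch, with the core left in place, and then slide the red-brown sand core half straight out through the opening and along the board until its flat face meets the pasted face of the other half, easing both on until that one backs up against its steel stop. There press the two faces together with about 10 N for a full second, then leave them closed and square with the leaf still open. The core is brittle: never pinch it, lift it, tip it or load it or its mate with more than about 20 N, and leave everything else on the bench where it is.

Things in the scene. Friction and masses are not known exactly. Their poses are not given: they have to be found in the camera images.
- box: fixed plywood core box, open on top, on a board 12 mm thick. Origin: underside of the board, below the middle of the core as it starts; x points the way the core leaves (to mate and stop). The board spans x -70..+330, y -95..+95 mm; its flat top (z 12 mm), partly perforated sheet, has no steps. The box walls reach z 74 mm; its +x side is closed by the leaf
- box_slot (a point): middle of the knock-out slot at the back of the box, at the level of the board top, 27 mm behind the box origin, axes as box. The slot is 97 mm wide in y between low cheeks (box x -46 to -8 mm, top at z 42 mm) and 123 mm wide above them, open above, behind and down to the board: the core's flat back is reached through it. End walls lie at |y| 61.5 to 79.5 mm, x -46 to +28 mm
- leaf (a joint): angle of the hinged front leaf, rad: 0 shut, 1.75 at its stop. Opening turns it counter-clockwise seen from above: the free end goes first to box +x, then to +y. It turns with slight friction; from about 1.3 rad a spring ball catch in the board resists (3 to 6 N at the peg), and past about 1.5 rad the leaf drops in behind it and stays there, at its stop. It may start ajar, up to 0.25 rad
- leaf_hinge (a point): point on the leaf's vertical hinge axis, at box (38, 78) mm, at the level of the board top; turns with the leaf: its -y runs along the leaf to the free end. The leaf is plywood, 16 mm thick, reaching 154 mm from the axis, z 18 to 74 mm above the bench; shut, it lies along box -y with its inner face 3 mm from the core
- leaf_peg (a point): centre of the top end of the round wooden grip peg, 16 mm diameter, standing 52 mm high on the leaf's top edge (from z 74 to 126 mm above the bench), 122 mm from the hinge axis; it turns with the leaf
- core: loose core half of hardened red-brown sand, 0.4 to 0.6 kg, origin at the centre of its underside. Middle block 54 (x) x 92 (y) x 60 (z) mm; thinner prints 14 mm long at both ends make it 120 mm long in y. Flat joint face at x +27 mm, flat back face at x -27 mm (92 mm wide), top 60 mm above its origin. Sliding it on the board takes 2 to 4 N, the same for its mate
- core_face (a point): centre of the core's flat joint face, 27 mm ahead of its origin in x, 30 mm above its underside; axes as core
- mate: the other core half, same sizes, weight and friction, loose, its flat joint face with pale paste beads looking to -x, back at the core. Origin at the centre of its underside, axes as box but up to 0.07 rad askew; its joint face is 198 to 228 mm ahead of the box origin. A fixed upright steel stop, 46 mm high, stands 2 to 8 mm behind its back: how far is not measured and must be felt
- mate_face (a point): centre of the mate's joint face, 27 mm from its origin towards -x, 30 mm above its underside; axes as mate. Joined well, core_face coincides with it
- flask_a: bystander: open plywood moulding frame 150 x 120 x 70 mm, origin centre of underside
- rammer: bystander: wooden rammer, 220 mm long and 30 mm high, lying along its x axis; origin below its middle
- spare_core: bystander: finished sand core lying along its x axis, 122 x 50 x 50 mm, origin centre of underside
- tub: bystander: white plastic tub, 110 mm diameter, 100 mm high, origin centre of underside
- pattern: bystander: green rounded pattern, 68 mm diameter, 48 mm high, origin centre of underside
Mind the look-alikes: they are no part of the job. What is shaped like the core but green is not meant.

How it is judged:
By the outcome, as a careful person would: the job done as asked, in the order asked, and still so for the second after the job is handed in, with the robot touching nothing.
It also fails if it takes over 70 s, if anything falls off the work surface, if the arm or the gripper's body presses on something with over 40 N, if the wrist force passes 120 N, or if a joint passes its speed limit or range.

### The arm

A 6-joint arm with a two-finger parallel gripper is mounted at the origin on the work surface. World frame = base frame: x ahead of the robot, y to its left, z up, the work surface at z = 0. Lengths are in m, angles in rad, forces in N, time in s.
With the tool pointing down it reaches from about 0.3 to 0.875 m from the base axis. Payload 6.4 kg.
Tool frame: the origin (TCP) lies between the finger pads; the fingertips stand 19 mm ahead of it and the grasp point (between the pads) is the TCP (ctrl.tips_ahead is the z of the fingertips in the tool frame, in m); z points along the fingers, y is the line along which they close (so a half turn about z gives the same grasp; the last joint's range is limited). The gripper opens to 85 mm and grips with 20 to 120 N. Pads are 22 mm wide; open, the fingers measure 114 mm over their backs; the gripper's body (76 mm by 85 mm) begins 54 mm behind the grasp point. The pads swing forward as they close: fully open they stand 13 mm farther back than shut.
Start: joints at [1.044, 0.181, 1.607, -0, 1.354, -0.206], TCP at [0.181, 0.546, 0.25] pointing down, gripper open.
Joint ranges: [-2.99, 2.99], [-0.89, 2.07], [0.3, 2.58], [-1.14, 4.28], [0, 2.63], [-3.12, 3.12]. Speed limits (rad/s): [2.57, 2.57, 3.01, 3.14, 3.14, 3.14].

### API

Orientations are given as a unit quaternion [w, x, y, z].
In Python, from bench import readout, vision, ctrl gives the robot as it stands.
- The arm moves only by the tool play_rows, never from a script. Its arguments are lists of equal length, an entry for each row: "xyz": the shift along the tool's x, y, z in mm, a list of three; "rot": the turn, a rotation vector about the tool's x, y, z in rad, a list of three; "grip": the opening, from 0 (shut) to 1 (fully open). In form: {"xyz": [[x, y, z], ...], "rot": [[rx, ry, rz], ...], "grip": [grip, ...]}. A call has exactly 10 rows; each row is the pose to reach, as a shift and turn from the pose commanded when the call began, along the tool's axes at that moment; what a row does not reach only later rows make up. A row lasts 1/8 s, in which the tool goes at most 62.5 mm and 10.7 degrees, less where a joint would pass 70% of its speed; a pose out of reach is approached as far as the arm can. A call with a gripper value outside its range is refused whole. The fingers move at their own pace and stop on an object; the grip force is fixed at half the most. Time passes only in rows, so rows that repeat a pose let the fingers close, or fill a call up. It gives the time, the measured TCP pose, the force, the opening and the grip force at its end, in the units of the state.
- readout.get_obs(): the state, without advancing time (a new reading comes with each control period).
- vision.camera(name): name is "side" or "top"; returns a dict with "color" (420x560x3 uint8, red, green, blue), "depth" (420x560 float32, m along the optical axis (not along the pixel's ray), 0 where there is no reading), "camera_matrix" (3x3 intrinsics, pixels), "k1" (the pictures are not rectified: a ray, as slopes to the right and down, at radius r is drawn at 1 + k1 r^2 times it, then the intrinsics apply), "extrinsics" (4x4, takes a point from camera to world coordinates). Camera axes: x right, y down, z forward; pixel columns grow to the right and rows downward; lengths in m; the calibration is good to about 2 mm. A picture is of the moment at which its call begins.
- ctrl.hand_in(): hands the job in; it is judged then, once.
The state is a dict: "time_s": time; "q": joint angles; "dq": joint speeds; "joint_efforts": joint torques, N m; "eef_pos": TCP position; "eef_rot": TCP orientation; "wrist_force": force on the tool from outside, world axes, zero at the start; "torque": the same for the moment, N m; "opening": opening from 0.0 (shut) to 1.0 (fully open); "grasp_force": force on a finger pad.
Only numpy, scipy, OpenCV 4.12 (cv2) and the standard library are available. Lean on these libraries where they do the work, as an engineer would, in place of code of your own. Each camera call takes 0.05 s, during which the arm holds its last target. There are 200 camera calls.

## Working session

There is one attempt and no reset: what is moved stays moved. The work goes in short steps, Python scripts to look and compute and a tool call to move; the robot and the scene stay as the last step left them, time stands still between calls to the robot, and variables do not carry over. Pictures are saved under pics/ and viewed, at most 10 in all, crops included, and the job is handed in when it is done.

Besides the shell and the picture viewer there is one more tool, called as a command line: name --argument value ..., lists and objects as JSON in quotes. play_rows: Moves the arm, as the interface text tells. Its arguments: {"type":"object","properties":{"xyz":{"type":"array","items":{"type":"array","items":{"type":"number"}}},"rot":{"type":"array","items":{"type":"array","items":{"type":"number"}}},"grip":{"type":"array","items":{"type":"number"}}},"required":["xyz","rot","grip"]}

```bash
mkdir -p pics; ls
cat > h.py <<'E'
import numpy as np, cv2
from bench import readout, vision, ctrl
def snap(n,f=None):
    c=vision.camera(n)
    if f: cv2.imwrite('pics/'+f,c['color'][:,:,::-1])
    return c
def rays(c,uv):
    K=c['camera_matrix'];k=c['k1'];uv=np.atleast_2d(uv).astype(float)
    d=np.c_[(uv[:,0]-K[0,2])/K[0,0],(uv[:,1]-K[1,2])/K[1,1]];s=d.copy()
    for _ in range(20): s=d/(1+k*(s**2).sum(1,keepdims=True))
    return np.c_[s,np.ones(len(s))]
def plane(c,uv,z):
    r=rays(c,uv)@c['extrinsics'][:3,:3].T;o=c['extrinsics'][:3,3]
    return o+r*((z-o[2])/r[:,2])[:,None]
def cloud(c):
    d=c['depth'];v,u=np.mgrid[:d.shape[0],:d.shape[1]]
    r=rays(c,np.c_[u.ravel(),v.ravel()])*d.ravel()[:,None]
    return (r@c['extrinsics'][:3,:3].T+c['extrinsics'][:3,3]).reshape(d.shape+(3,))
E
python3 - <<'E'
from h import *
for n in('top','side'):
    c=snap(n,n+'0.png');print(n,c['extrinsics'].round(3).tolist(),c['camera_matrix'].tolist(),c['k1'])
    np.savez(n+'0.npz',**c)
print(readout.get_obs())
E
```

```text
pics
top [[-0.003, -0.98, 0.198, 0.241], [-1.0, 0.002, -0.005, -0.013], [0.005, -0.198, -0.98, 1.395], [0.0, 0.0, 0.0, 1.0]] [[521.7224472422978, 0.0, 283.28269464835375], [0.0, 521.7224472422978, 208.67038745465507], [0.0, 0.0, 1.0]] -0.18513227965672818
side [[0.909, -0.206, 0.362, -0.002], [-0.417, -0.458, 0.786, -1.087], [0.004, -0.865, -0.502, 0.772], [0.0, 0.0, 0.0, 1.0]] [[520.8843731435898, 0.0, 280.114347385959], [0.0, 520.8843731435898, 204.119303995966], [0.0, 0.0, 1.0]] -0.0766927780103456
{'time_s': 0.1, 'q': array([ 1.04371346e+00,  1.81497906e-01,  1.60788973e+00,  1.25845258e-06,
        1.35380542e+00, -2.06295192e-01]), 'dq': array([-0.00059886, -0.00262513, -0.00190502, -0.00125096,  0.00274905,
        0.000267  ]), 'joint_efforts': array([-7.07115523e-04, -4.45877552e+01, -3.52239954e+01, -4.08430878e-04,
        4.10974404e-03, -3.05802428e-05]), 'eef_pos': array([0.1810489 , 0.54526678, 0.24946553]), 'eef_rot': array([-2.87466707e-04,  1.59707084e-01,  9.87164124e-01, -7.46782701e-04]), 'wrist_force': array([0.14207913, 0.55658543, 0.09540954]), 'torque': array([ 0.0166226 ,  0.02827763, -0.03089587]), 'grasp_force': 0.0, 'opening': 1.0009411592558966}
```

View pics/top0.png

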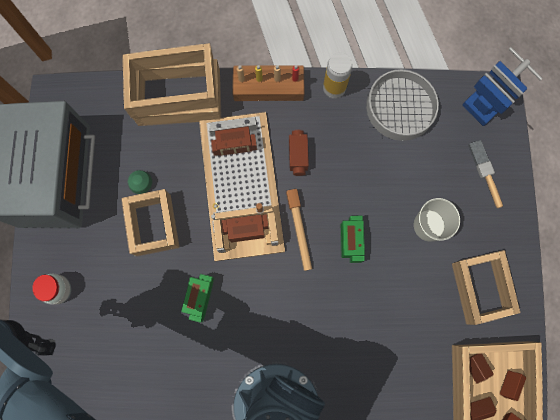

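View pics/side0.png

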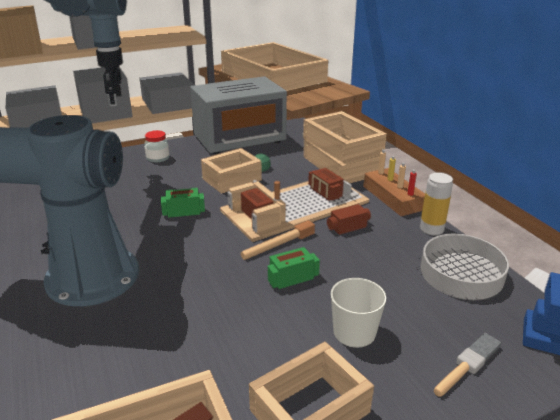

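The top picture shows the board with corners near (201,121), (266,113), (285,251) and (214,260). The core is at (243,228), the mate at (233,141), and the leaf peg near (259,209). The side picture shows the same, with the peg at (277,190). I'll enlarge both.

Run:
```python
from h import *
t=cv2.imread('pics/top0.png')[105:270,180:310];s=cv2.imread('pics/side0.png')[160:245,210:380]
a=cv2.resize(t,None,fx=3.6,fy=3.6,interpolation=cv2.INTER_CUBIC);cv2.imwrite('pics/c1.png',a)
cv2.imwrite('pics/c2.png',cv2.resize(s,None,fx=4.6,fy=4.6,interpolation=cv2.INTER_CUBIC))
c=dict(np.load('top0.npz'))
print(plane(c,[[201,121],[266,113],[285,251],[214,260]],.012).round(3))
```

```text
[[ 0.774  0.211  0.012]
 [ 0.796  0.027  0.012]
 [ 0.405 -0.025  0.012]
 [ 0.381  0.164  0.012]]
```

View pics/c1.png

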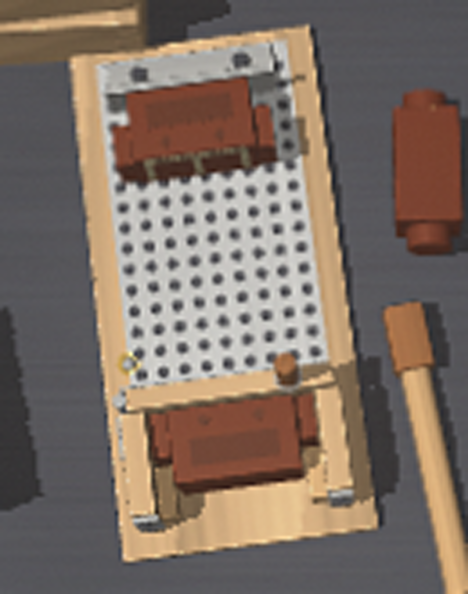

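View pics/c2.png

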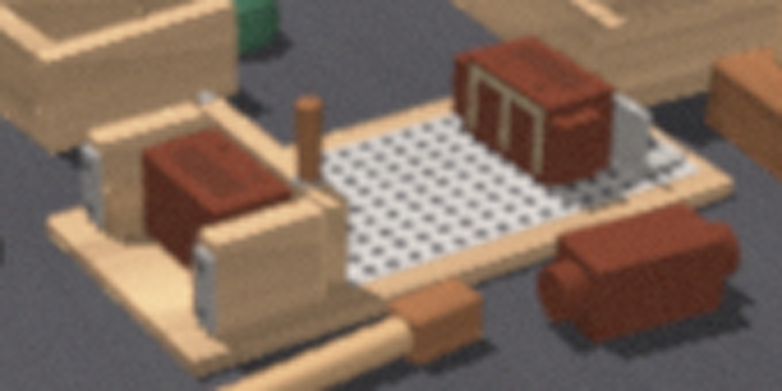

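The top crop shows the hinge at crop (122,400), the leaf nearly shut, the peg top at crop (286,362), the mate's face at about (185,165), and the stop behind the mate at (190,70). The side crop shows the core back open through the slot, and the paste beads on the mate. Next I'll measure the poses.

```bash
cat > m.py <<'E'
from h import *
def redpts(cams,lo,hi):
    out=[]
    for c in cams:
        P=cloud(c);h=cv2.cvtColor(c['color'],cv2.COLOR_RGB2HSV).astype(int)
        m=((h[...,0]<9)|(h[...,0]>172))&(h[...,1]>110)&(P[...,2]>lo)&(P[...,2]<hi)&(c['depth']>0)
        out.append(P[m])
    return out
def inreg(p,x0,x1,y0,y1): return p[(p[:,0]>x0)&(p[:,0]<x1)&(p[:,1]>y0)&(p[:,1]<y1)]
def edge(c,a,b,z,n=40,w=5):
    a=np.array(a,float);b=np.array(b,float);t=(b-a)/np.linalg.norm(b-a);nn=np.array([-t[1],t[0]])
    g=cv2.GaussianBlur(cv2.cvtColor(c['color'],cv2.COLOR_RGB2GRAY).astype(np.float32),(0,0),.7)
    s=np.arange(-w,w+.01,.25);pts=[]
    for f in np.linspace(.08,.92,n):
        q=a+(b-a)*f+s[:,None]*nn
        v=cv2.remap(g,q[:,0].astype(np.float32)[:,None],q[:,1].astype(np.float32)[:,None],cv2.INTER_LINEAR).ravel()
        d=abs(np.gradient(v));d[d<d.max()*.5]=0;pts.append(a+(b-a)*f+nn*(s*d).sum()/d.sum())
    P=plane(c,pts,z)[:,:2].astype(np.float32)
    l=cv2.fitLine(P,cv2.DIST_HUBER,0,.001,.001).ravel()
    r=(P-l[2:])@np.array([-l[1],l[0]])
    return l,r.std()
E
python3 - <<'E'
from m import *
T=dict(np.load('top0.npz'));S=dict(np.load('side0.npz'))
C=[[201,121],[266,113],[285,251],[214,260]]
for nm,i,j,z in(('left',3,0,.012),('far',0,1,.012),('right',2,1,.012),('near',3,2,.012)):
    l,r=edge(T,C[i],C[j],z);print(nm,'ang',np.arctan2(l[1],l[0]).round(4),'pt',l[2:].round(4),'sd',r.round(4))
for nm,R in(('core',(.4,.54,.0,.16)),('mate',(.62,.76,.05,.21))):
    for cn,p in zip(('top','side'),redpts([T,S],.064,.08)):
        p=inreg(p,*R);
        if len(p)<20: print(cn,len(p));continue
        r=cv2.minAreaRect(p[:,:2].astype(np.float32)*1000);print(nm,cn,len(p),r,p.mean(0).round(4),p[:,2].std().round(4))
for n,c in(('t',T),('s',S)):
    P=cloud(c);m=(P[...,2]>.09)&(P[...,2]<.14)&(P[...,0]>.4)&(P[...,0]<.6)&(P[...,1]<.15)&(P[...,1]>-.05)
    v,u=np.nonzero(m);print(n,len(u),np.c_[u,v].min(0) if len(u) else 0,np.c_[u,v].max(0) if len(u) else 0,P[m].mean(0).round(4),P[m].min(0).round(3),P[m].max(0).round(3))
    m=(P[...,2]>.066)&(P[...,2]<.08)&(P[...,0]>.44)&(P[...,0]<.6)&(P[...,1]<.19)&(P[...,1]>-.05)
    p=P[m][:,:2]*1000;print(len(p)); 
    w=cv2.cvtColor(c['color'],cv2.COLOR_RGB2HSV)[m].astype(int); k=(w[:,0]>9)&(w[:,0]<30)
    print('wood',k.sum(),p[k].min(0),p[k].max(0))
E
```

```text
left ang 0.133 pt [0.5854 0.192 ] sd 0.0009
far ang -1.4314 pt [0.7889 0.1158] sd 0.003
right ang 0.129 pt [0.6248 0.0057] sd 0.0012
near ang -1.4378 pt [0.3932 0.0656] sd 0.0004
core top 767 ((461.78936767578125, 79.45501708984375), (54.204776763916016, 118.09712982177734), 7.713763236999512) [0.4619 0.079  0.0717] 0.003
core side 339 ((461.7100524902344, 74.68673706054688), (55.53276062011719, 94.10633850097656), 5.058755397796631) [0.4598 0.0723 0.0694] 0.0016
mate top 678 ((703.1258544921875, 114.69550323486328), (54.09058380126953, 117.57942962646484), 7.803030967712402) [0.7014 0.1143 0.0713] 0.003
mate side 264 ((704.5042114257812, 106.38739013671875), (55.701263427734375, 102.09781646728516), 6.6854634284973145) [0.7019 0.1056 0.0694] 0.0019
t 48 [256 203] [262 211] [0.5037 0.0402 0.1194] [0.498 0.033 0.091] [0.512 0.049 0.133]
1342
wood 647 [440.1029227  -1.4478804] [518.40068572 166.47947573]
s 75 [275 181] [280 194] [0.5057 0.0329 0.1097] [0.498 0.026 0.091] [0.515 0.045 0.125]
672
wood 379 [440.45225121  -6.907469  ] [517.03480186 163.69830601]
```

```bash
cat > k.py <<'E'
from h import *
from scipy.spatial.transform import Rotation as R
O=np.array([.4615,.0797]);TH=.133
def b2w(x,y): c,s=np.cos(TH),np.sin(TH);return O+np.array([c*x-s*y,s*x+c*y])/1000
def w2b(p): c,s=np.cos(TH),np.sin(TH);d=np.asarray(p)[:2]-O;return np.array([c*d[0]+s*d[1],-s*d[0]+c*d[1]])*1000
def rows(W,base=None):
    """W: list of (bx,by,z_mm,yaw_rel_box of tool y)"""
    o=readout.get_obs();q=o['eef_rot'];M=R.from_quat([q[1],q[2],q[3],q[0]]);p=o['eef_pos']
    print('box',w2b(p).round(1),'z',(p[2]*1000).round(1),'yaw',yaw(M).round(3))
    for bx,by,z,a in W:
        t=np.r_[b2w(bx,by),z/1000]; a+=TH
        D=R.from_matrix(np.array([[np.sin(a),np.cos(a),0],[-np.cos(a),np.sin(a),0],[0,0,-1]]))
        print((M.inv().apply(t-p)*1000).round(1).tolist(),(M.inv()*D).as_rotvec().round(3).tolist())
def yaw(M): y=M.as_matrix()[:,1];return np.arctan2(y[1],y[0])-TH
E
python3 -c "
from k import *
rows([(38,-44,180,0),(38,-44,105,0)])
print(ctrl.tips_ahead)"
```

```text
box [-216.2  498.6] z 249.5 yaw 1.117Traceback (most recent call last):
  File "<string>", line 3, in <module>
    rows([(38,-44,180,0),(38,-44,105,0)])
    ~~~~^^^^^^^^^^^^^^^^^^^^^^^^^^^^^^^^^
  File "k.py", line 12, in rows
    D=R.from_matrix(np.array([[np.sin(a),np.cos(a),0],[-np.cos(a),np.sin(a),0],[0,0,-1]]))
  File "scipy/spatial/transform/_rotation.pyx", line 1143, in scipy.spatial.transform._rotation.Rotation.from_matrix
ValueError: Non-positive determinant (left-handed or null coordinate frame) in rotation matrix 0: [[ 0.13260824  0.99116853  0.        ]
 [-0.99116853  0.13260824  0.        ]
 [ 0.          0.         -1.        ]].
```

```bash
sed -i 's/\[\[np.sin(a),np.cos(a),0\],\[-np.cos(a),np.sin(a),0\]/[[-np.sin(a),np.cos(a),0],[np.cos(a),np.sin(a),0]/' k.py
python3 -c "
from k import *
rows([(38,-44,180,0),(38,-44,105,0)])
print(ctrl.tips_ahead)"
```

```text
box [-216.2  498.6] z 249.5 yaw 1.117
[-466.4, -376.2, 69.9] [-0.002, 0.001, 1.117]
[-466.4, -376.0, 144.9] [-0.002, 0.001, 1.117]
0.019
```

play_rows --xyz '[[-47, -38, 7], [-93, -75, 14], [-140, -113, 21], [-187, -150, 28], [-233, -188, 35], [-280, -226, 42], [-327, -263, 49], [-373, -301, 56], [-420, -339, 63], [-466, -376, 70]]' --rot '[[0, 0, 0.112], [0, 0, 0.223], [0, 0, 0.335], [0, 0, 0.447], [0, 0, 0.559], [0, 0, 0.67], [0, 0, 0.782], [0, 0, 0.894], [0, 0, 1.005], [0, 0, 1.117]]' --grip '[0.6, 0.6, 0.6, 0.6, 0.6, 0.6, 0.6, 0.6, 0.6, 0.6]'

```text
time_s: 1.35
eef_pos: [0.5056, 0.04, 0.1799]
eef_rot: [-0.0, 0.66, 0.751, 0.0]
wrist_force: [0.8, 0.7, -0.1]
opening: 0.598
grasp_force: 0.0
```

```bash
python3 -c "
from k import *
rows([(38,-44,105,0)]);print(readout.get_obs()['wrist_force'],readout.get_obs()['opening'])"
```

```text
box [ 38.5 -45.2] z 179.9 yaw -0.004
[1.1, -0.5, 74.9] [-0.0, -0.0, -0.004]
[ 0.81972436  0.73664413 -0.13088111] 0.5983610541286747
```

play_rows --xyz '[[1, 0, 15], [1, 0, 30], [1, 0, 45], [1, 0, 60], [1, 0, 70], [1, 0, 75], [1, 0, 75], [1, 0, 75], [1, 0, 75], [1, 0, 75]]' --rot '[[0, 0, 0], [0, 0, 0], [0, 0, 0], [0, 0, 0], [0, 0, 0], [0, 0, 0], [0, 0, 0], [0, 0, 0], [0, 0, 0], [0, 0, 0]]' --grip '[0.6, 0.6, 0.6, 0.6, 0.6, 0.6, 0.4, 0.3, 0.3, 0.3]'

```text
time_s: 2.6
eef_pos: [0.505, 0.0428, 0.1056]
eef_rot: [0.0, 0.659, 0.753, 0.0]
wrist_force: [-0.4, 0.0, -0.3]
opening: 0.3
grasp_force: 0.0
```

Run:
```python
from k import *
import numpy as np
o=readout.get_obs();print(o['wrist_force'],o['opening'])
W=[(38+122*np.sin(a),78-122*np.cos(a),105,a) for a in np.linspace(.12,1.2,10)]
rows(W)
c=snap('side');cv2.imwrite('pics/s1.png',cv2.resize(c['color'][130:260,210:380,::-1],None,fx=4,fy=4))
```

```text
[-0.38104698  0.04606753 -0.28001443] 0.30001639361050525
box [ 38.3 -42.3] z 105.6 yaw -0.0
[-0.8, 14.3, 0.6] [0.001, 0.0, -0.12]
[1.8, 28.7, 0.6] [0.001, 0.0, -0.24]
[6.1, 42.7, 0.6] [0.001, 0.0, -0.36]
[12.1, 56.1, 0.6] [0.001, 0.0, -0.48]
[19.6, 68.6, 0.6] [0.001, 0.0, -0.6]
[28.6, 80.2, 0.7] [0.001, 0.0, -0.72]
[38.9, 90.6, 0.7] [0.0, 0.0, -0.84]
[50.3, 99.7, 0.7] [0.0, 0.0, -0.96]
[62.8, 107.3, 0.7] [0.0, 0.001, -1.08]
[76.1, 113.4, 0.7] [0.0, 0.001, -1.2]
```

View pics/s1.png

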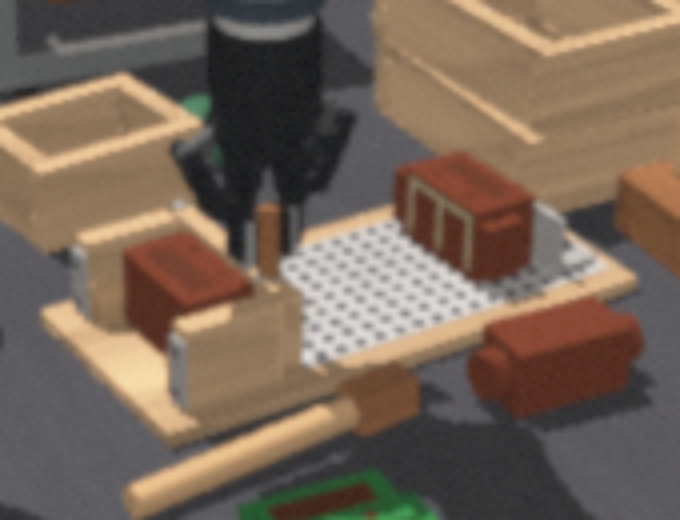

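The peg, at (268,240), stands between the two fingertips. I'll swing the leaf now.

play_rows --xyz '[[-1, 14, 0], [2, 29, 0], [6, 43, 0], [12, 56, 0], [19.5, 68.5, 0], [28.5, 80, 0], [39, 90.5, 0], [50, 99.5, 0], [63, 107, 0], [76, 113.5, 0]]' --rot '[[0, 0, -0.12], [0, 0, -0.24], [0, 0, -0.36], [0, 0, -0.48], [0, 0, -0.6], [0, 0, -0.72], [0, 0, -0.84], [0, 0, -0.96], [0, 0, -1.08], [0, 0, -1.2]]' --grip '[0.3, 0.3, 0.3, 0.3, 0.3, 0.3, 0.3, 0.3, 0.3, 0.3]'

```text
time_s: 3.9
eef_pos: [0.6075, 0.1328, 0.1051]
eef_rot: [-0.0, 0.117, 0.993, -0.001]
wrist_force: [-2.2, -2.0, -0.5]
opening: 0.301
grasp_force: 1.3
```

Run:
```python
from k import *
o=readout.get_obs();print(o['wrist_force'],o['opening'])
rows([(38+122*np.sin(a),78-122*np.cos(a),105,a) for a in np.linspace(1.26,1.80,10)])
```

```text
[-2.16025467 -1.9669267  -0.54501378] 0.3005955056038523
box [151.7  33.3] z 105.1 yaw 1.204
[0.4, 7.8, 0.1] [-0.001, -0.0, -0.056]
[1.0, 15.0, 0.1] [-0.001, -0.0, -0.116]
[2.1, 22.3, 0.1] [-0.001, -0.0, -0.176]
[3.6, 29.4, 0.1] [-0.001, -0.0, -0.236]
[5.5, 36.5, 0.1] [-0.001, -0.0, -0.296]
[7.8, 43.4, 0.1] [-0.001, -0.0, -0.356]
[10.6, 50.2, 0.1] [-0.001, -0.0, -0.416]
[13.8, 56.8, 0.1] [-0.001, -0.0, -0.476]
[17.3, 63.2, 0.1] [-0.001, -0.0, -0.536]
[21.2, 69.4, 0.1] [-0.001, -0.0, -0.596]
```

play_rows --xyz '[[0.5, 8, 0], [1, 15, 0], [2, 22.5, 0], [3.5, 29.5, 0], [5.5, 36.5, 0], [8, 43.5, 0], [10.5, 50, 0], [14, 57, 0], [17.5, 63, 0], [20, 67, 0]]' --rot '[[0, 0, -0.056], [0, 0, -0.116], [0, 0, -0.176], [0, 0, -0.236], [0, 0, -0.296], [0, 0, -0.356], [0, 0, -0.416], [0, 0, -0.476], [0, 0, -0.536], [0, 0, -0.57]]' --grip '[0.3, 0.3, 0.3, 0.3, 0.3, 0.3, 0.3, 0.3, 0.3, 0.3]'

```text
time_s: 5.15
eef_pos: [0.6036, 0.2029, 0.1052]
eef_rot: [-0.0, -0.166, 0.986, -0.0]
wrist_force: [1.9, -10.1, 0.4]
opening: 0.299
grasp_force: 6.2
```

Run:
```python
from k import *
o=readout.get_obs();print(o['wrist_force'],o['opening'])
rows([(38+122*np.sin(a),78-122*np.cos(a),z,a) for a,z in((1.77,105),(1.8,105),(1.77,200))])
```

```text
[  1.87981451 -10.1267285    0.35847481] 0.29927140913611616
box [157.2 103.3] z 105.2 yaw 1.771
[-0.2, -1.2, 0.2] [-0.001, -0.0, 0.001]
[-0.1, 2.4, 0.2] [-0.001, -0.0, -0.029]
[-0.1, -1.3, -94.8] [-0.001, -0.0, 0.001]
```

play_rows --xyz '[[0, -2, 0], [0, -4, 0], [0, -4, -10], [0, -4, -25], [0, -4, -45], [0, -4, -65], [-60, -4, -90], [-120, -4, -95], [-180, -4, -95], [-240, -4, -95]]' --rot '[[0, 0, 0], [0, 0, 0], [0, 0, 0], [0, 0, 0], [0, 0, 0], [0, 0, 0], [0, 0, 0.0], [0, 0, 0.07], [0, 0, 0.14], [0, 0, 0.2]]' --grip '[0.3, 0.35, 0.35, 0.35, 0.35, 0.4, 0.5, 0.55, 0.55, 0.55]'

```text
time_s: 6.4
eef_pos: [0.8305, 0.2771, 0.203]
eef_rot: [0.001, -0.067, 0.998, 0.0]
wrist_force: [1.1, 0.1, 0.4]
opening: 0.55
grasp_force: 0.0
```

```bash
python3 -c "
from k import *
rows([(-75,0,200,np.pi/2)])"
```

```text
box [391.9 146.7] z 203.0 yaw 1.572
[467.0, -146.3, 1.7] [0.0, 0.003, 0.001]
```

play_rows --xyz '[[47, -15, 0], [94, -30, 0], [141, -45, 0], [188, -60, 0], [235, -75, 0], [282, -90, 0], [329, -105, 0], [376, -120, 0], [422, -135, 0], [467, -146, 0]]' --rot '[[0, 0, 0], [0, 0, 0], [0, 0, 0], [0, 0, 0], [0, 0, 0], [0, 0, 0], [0, 0, 0], [0, 0, 0], [0, 0, 0], [0, 0, 0]]' --grip '[0.55, 0.55, 0.55, 0.55, 0.55, 0.55, 0.55, 0.55, 0.55, 0.55]'

```text
time_s: 7.65
eef_pos: [0.3849, 0.0679, 0.2017]
eef_rot: [0.001, -0.068, 0.998, -0.0]
wrist_force: [0.3, -0.7, 1.1]
opening: 0.55
grasp_force: 0.0
```

Run:
```python
from k import *
from m import *
rows([(-55,0,40,np.pi/2)])
T=snap('top');S=snap('side')
t=T['color'][95:260,180:310,::-1];cv2.imwrite('pics/c3.png',cv2.resize(t,None,fx=3.6,fy=3.6,interpolation=cv2.INTER_CUBIC))
np.savez('top1.npz',**T)
for nm,Rg in(('core',(.4,.54,.0,.16)),('mate',(.62,.76,.05,.21))):
    for cn,p in zip(('top','side'),redpts([T,S],.064,.08)):
        p=inreg(p,*Rg);
        if len(p)<20: continue
        b=np.array([w2b(q) for q in p]);r=cv2.minAreaRect(b.astype(np.float32))
        # robust extents in box frame
        mid=b[abs(b[:,1]-np.median(b[:,1]))<35]; 
        print(nm,cn,len(p),np.round(r[0],1),np.round(r[1],1),round(r[2],2),'y pct',np.percentile(b[:,1],[1,99]).round(1),'x',np.percentile(mid[:,0],[1,99]).round(1))
```

```text
box [-77.5  -1.5] z 201.7 yaw 1.574
[-22.2, 1.6, 161.8] [-0.001, 0.002, 0.003]
core side 341 [-0.7 -3.2] [95.8 57.5] 88.37 y pct [-49.4  40.9] x [-28.2  25.1]
mate top 670 [243.6   2.4] [117.3  54.8] 89.68 y pct [-53.4  57.2] x [218.2 270.1]
mate side 260 [243.2  -1.4] [96.1 53.4] 89.97 y pct [-48.5  44. ] x [217.  269.5]
```

View pics/c3.png

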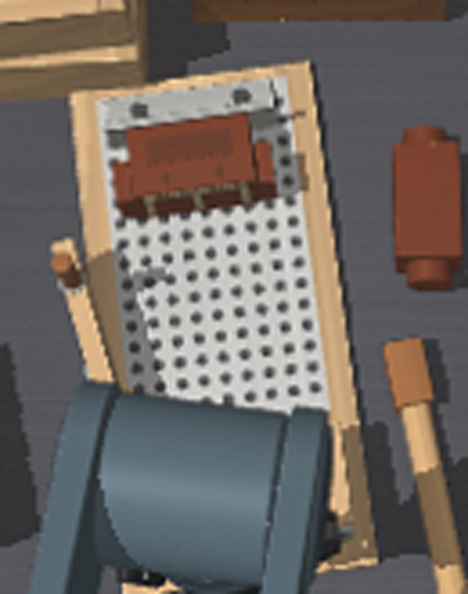

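The leaf now stands open at about crop (85,320), with the peg at (65,262). The mate is undisturbed at (195,165). Next I'll go down behind the core.

play_rows --xyz '[[-6, 1, 25], [-12, 1.5, 50], [-17, 1.5, 75], [-17, 1.5, 100], [-17, 1.5, 120], [-17, 1.5, 138], [-17, 1.5, 150], [-17, 1.5, 157], [-17, 1.5, 157], [-17, 1.5, 157]]' --rot '[[0, -0.01, 0], [0, -0.02, 0], [0, -0.03, 0], [0, -0.03, 0], [0, -0.03, 0], [0, -0.03, 0], [0, -0.03, 0], [0, -0.03, 0], [0, -0.03, 0], [0, -0.03, 0]]' --grip '[0.55, 0.55, 0.55, 0.55, 0.55, 0.55, 0.55, 0.55, 0.55, 0.55]'

```text
time_s: 9.0
eef_pos: [0.403, 0.0722, 0.044]
eef_rot: [0.015, -0.068, 0.998, 0.001]
wrist_force: [-0.0, 0.4, -0.3]
opening: 0.552
grasp_force: 0.0
```

Run:
```python
from k import *
rows([(-40,0,45,np.pi/2)]);print(readout.get_obs()['wrist_force'])
c=snap('side');cv2.imwrite('pics/s2.png',cv2.resize(c['color'][130:260,200:380,::-1],None,fx=4,fy=4))
```

```text
box [-58.9   0.4] z 44.0 yaw 1.574
[-19.0, -0.4, -0.4] [-0.0, 0.031, 0.003]
[-0.03649781  0.44797922 -0.27287821]
```

View pics/s2.png

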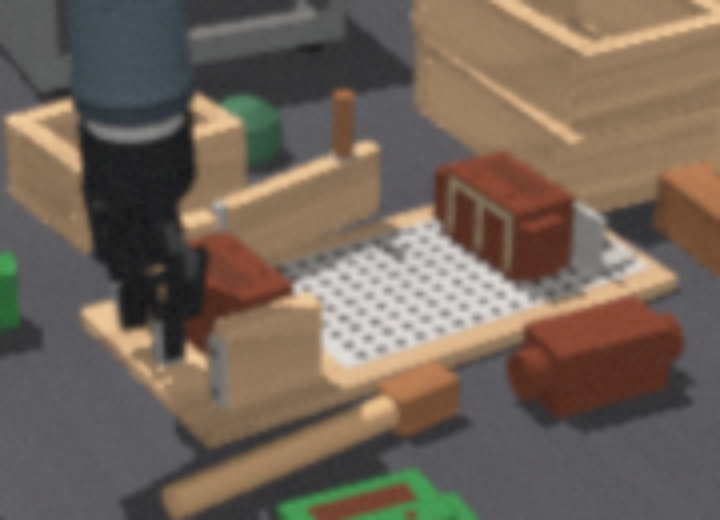

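The gripper stands behind the core, with its tips at about (170,350) in the slot. The leaf is open, with the peg at (343,120). I'll push gently to make contact.

play_rows --xyz '[[-4, 0, 0], [-8, 0, 0.2], [-12, 0, 0.4], [-15, 0, 0.5], [-18, 0, 0.5], [-21, 0, 0.6], [-24, 0, 0.7], [-27, 0, 0.8], [-30, 0, 0.9], [-33, 0, 1]]' --rot '[[0, 0, -0.003], [0, 0, -0.003], [0, 0, -0.003], [0, 0, -0.003], [0, 0, -0.003], [0, 0, -0.003], [0, 0, -0.003], [0, 0, -0.003], [0, 0, -0.003], [0, 0, -0.003]]' --grip '[0.55, 0.55, 0.55, 0.55, 0.55, 0.55, 0.55, 0.55, 0.55, 0.55]'

```text
time_s: 10.3
eef_pos: [0.4351, 0.0768, 0.0433]
eef_rot: [0.015, -0.069, 0.997, 0.001]
wrist_force: [-3.7, -0.6, -1.1]
opening: 0.55
grasp_force: 0.9
```

```bash
cat > core.py <<'E'
from k import *
from m import *
o=readout.get_obs();f=o['wrist_force'];c,s=np.cos(TH),np.sin(TH)
rows([(60,1,45,np.pi/2)]);print('F box',(c*f[0]+s*f[1]).round(2),(-s*f[0]+c*f[1]).round(2),f[2].round(2),'M',o['torque'].round(2),'tilt',np.round(o['eef_rot'],4))
T=snap('top');S=snap('side')
for cn,p in zip(('top','side'),redpts([T,S],.064,.08)):
    b=np.array([w2b(q) for q in p]);b=b[(abs(b[:,1])<80)&(b[:,0]>-60)&(b[:,0]<320)]
    for nm,q in(('core',b[b[:,0]<205+0]),('mate',b[b[:,0]>=205])):
        if len(q)<60: continue
        r=cv2.minAreaRect(q.astype(np.float32));print(nm,cn,len(q),np.round(r[0],1),np.round(r[1],1),round(r[2],2),'y',np.percentile(q[:,1],[1,99]).round(1),'x',np.percentile(q[:,0],[2,98]).round(1))
E
python3 core.py
```

```text
box [-26.5   0.6] z 43.3 yaw 1.577
[-86.6, -0.2, 0.8] [0.0, 0.03, 0.006]
F box -3.74 -0.06 -1.12 M [-0.03  0.39 -0.01] tilt [ 0.0147 -0.0694  0.9975  0.001 ]
mate top 673 [243.4   2.9] [ 55.7 116.7] 0.07 y [-52.   57.8] x [218.4 269.2]
core side 141 [ 10. -10.] [100.7  61.2] 84.17 y [-56.3  32. ] x [-17.5  38.5]
mate side 263 [242.8  -7.1] [111.6  53.2] 89.22 y [-48.6  45.8] x [218.1 267.9]
```

play_rows --xyz '[[-5, 0, 0], [-13, 0.1, 0.2], [-22, 0.2, 0.5], [-32, 0.3, 0.8], [-42, 0.4, 1.1], [-52, 0.5, 1.4], [-62, 0.6, 1.6], [-71, 0.7, 1.8], [-77, 0.8, 2], [-80, 0.8, 2]]' --rot '[[0, 0, 0.001], [0, 0, 0.002], [0, 0, 0.003], [0, 0, 0.004], [0, 0, 0.005], [0, 0, 0.006], [0, 0, 0.006], [0, 0, 0.006], [0, 0, 0.006], [0, 0, 0.006]]' --grip '[0.55, 0.55, 0.55, 0.55, 0.55, 0.55, 0.55, 0.55, 0.55, 0.55]'

```text
time_s: 11.65
eef_pos: [0.5146, 0.0887, 0.0439]
eef_rot: [0.015, -0.066, 0.998, 0.001]
wrist_force: [-3.5, -1.1, 0.6]
opening: 0.548
grasp_force: 0.5
```

```bash
python3 core.py
```

```text
box [53.8  1.9] z 43.9 yaw 1.571
[-6.2, -0.9, -0.9] [0.0, 0.03, 0.0]
F box -3.63 -0.62 0.57 M [-0.07  0.45 -0.03] tilt [ 0.0149 -0.0664  0.9977  0.001 ]
mate top 666 [243.7   2.7] [ 54.4 117.6] 0.4 y [-53.5  56.6] x [218.8 268.3]
core side 131 [ 90.6 -21.8] [79.1 57.4] 80.53 y [-56.5  16.2] x [ 64.  117.1]
mate side 271 [243.9  -7.2] [109.3  54.3] 89.44 y [-52.8  43. ] x [217.4 267.1]
```

play_rows --xyz '[[-4, 0, 0.1], [-11, 0.2, 0.3], [-20, 0.3, 0.6], [-30, 0.5, 0.9], [-40, 0.7, 1.2], [-49, 0.8, 1.5], [-57, 0.9, 1.7], [-63, 1, 1.9], [-67, 1, 2], [-70, 1, 2.1]]' --rot '[[0, 0, 0], [0, 0, 0], [0, 0, 0], [0, 0, 0], [0, 0, 0], [0, 0, 0], [0, 0, 0], [0, 0, 0], [0, 0, 0], [0, 0, 0]]' --grip '[0.55, 0.55, 0.55, 0.55, 0.55, 0.55, 0.55, 0.55, 0.55, 0.55]'

```text
time_s: 13.0
eef_pos: [0.5837, 0.099, 0.0439]
eef_rot: [0.015, -0.066, 0.998, 0.001]
wrist_force: [-3.0, -0.4, -0.4]
opening: 0.549
grasp_force: 0.6
```

```bash
python3 core.py
python3 - <<'E'
from h import *
t=snap('top')['color'][85:215,170:310,::-1];s=snap('side')['color'][140:250,250:390,::-1]
f=lambda a:cv2.resize(a,(560,int(a.shape[0]*4)),interpolation=cv2.INTER_CUBIC)[:,:560]
a=cv2.resize(t,(400,371),interpolation=cv2.INTER_CUBIC);b=cv2.resize(s,(400,314),interpolation=cv2.INTER_CUBIC)
cv2.imwrite('pics/j1.png',np.hstack([a,np.vstack([b,np.zeros((57,400,3),np.uint8)])]))
E
```

```text
box [123.6   2.9] z 43.9 yaw 1.571
[63.6, -1.9, -3.0] [0.0, 0.03, 0.0]
F box -3.01 0.01 -0.43 M [-0.05  0.43 -0.03] tilt [ 0.0149 -0.0665  0.9977  0.001 ]
mate top 143 [267.2   2.9] [89.6 18.3] 80.26 y [-41.2  46.8] x [253.2 270.6]
core side 122 [161.6 -25.4] [78.8 63.4] 76.59 y [-57.4  17.5] x [129.2 189.6]
mate side 271 [243.9  -9.5] [107.9  57.6] 89.49 y [-55.8  42.7] x [217.6 266.7]
```

View pics/j1.png

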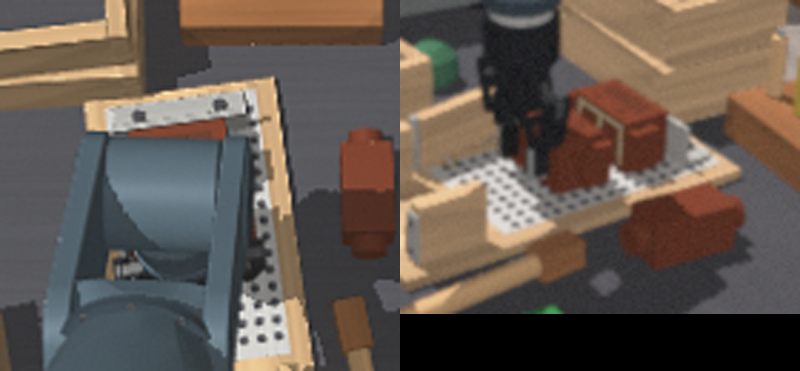

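The right panel shows the core at (580,155), still a bit short of the mate at (635,125). Next I'll compare their lateral positions, using the end faces in the side view and the mate's joint face from the first picture.

```bash
cat > lat.py <<'E'
from k import *
from m import *
def ends(S,xm):
    p=redpts([S],.018,.08)[0];b=np.c_[np.array([w2b(q) for q in p]),p[:,2]*1000]
    b=b[(abs(b[:,1])<75)&(b[:,0]>-60)&(b[:,0]<320)]
    for nm,q in(('core',b[b[:,0]<xm]),('mate',b[b[:,0]>xm])):
        for lab,lo,hi in(('print end',-72,-53),('block end',-52,-40)):
            e=q[(q[:,1]>lo)&(q[:,1]<hi)&(q[:,2]<66)]
            if len(e)>15: print(nm,lab,len(e),'y med',np.median(e[:,1]).round(2),'x rng',np.percentile(e[:,0],[3,97]).round(1),'z',np.percentile(e[:,2],[5,95]).round(0))
    return b
if __name__=='__main__':
    S0=dict(np.load('side0.npz'));b=ends(S0,120)
    f=b[(b[:,0]>205)&(b[:,0]<230)&(b[:,2]<66)&(b[:,2]>20)&(abs(b[:,1])<44)]
    for _ in range(4):
        A=np.c_[f[:,1],f[:,2],np.ones(len(f))];k=np.linalg.lstsq(A,f[:,0],rcond=None)[0];r=f[:,0]-A@k;f=f[abs(r)<2*r.std()+.3]
    print('mate face x=',k.round(3),len(f),r.std().round(2))
    print('now');ends(snap('side'),203)
E
python3 lat.py
```

```text
mate print end 136 y med -60.34 x rng [216.4 247.5] z [24. 62.]
mate block end 82 y med -46.4 x rng [216.4 266.2] z [22. 65.]
mate face x= [ 9.00000e-03 -6.00000e-03  2.18464e+02] 77 1.56
now
core print end 133 y med -60.37 x rng [155.2 186. ] z [25. 63.]
core block end 141 y med -46.82 x rng [133.1 185.4] z [23. 63.]
mate print end 127 y med -59.8 x rng [215.9 247.8] z [24. 62.]
mate block end 78 y med -46.61 x rng [217.8 266.9] z [22. 65.]
```

play_rows --xyz '[[-3, 0, 0.1], [-7, 0, 0.2], [-11, 0, 0.3], [-15, 0, 0.4], [-19, 0, 0.6], [-21, 0, 0.6], [-22.5, 0, 0.7], [-23.5, 0, 0.7], [-24.5, 0, 0.7], [-25, 0, 0.8]]' --rot '[[0, 0, 0], [0, 0, 0], [0, 0, 0], [0, 0, 0], [0, 0, 0], [0, 0, 0], [0, 0, 0], [0, 0, 0], [0, 0, 0], [0, 0, 0]]' --grip '[0.55, 0.55, 0.55, 0.55, 0.55, 0.55, 0.55, 0.55, 0.55, 0.55]'

```text
time_s: 14.5
eef_pos: [0.6084, 0.1022, 0.0439]
eef_rot: [0.015, -0.066, 0.998, 0.001]
wrist_force: [-3.9, -0.4, 1.0]
opening: 0.551
grasp_force: 0.4
```

play_rows --xyz '[[-0.3, 0, 0], [-0.6, 0, 0], [-0.9, 0, 0], [-1.2, 0, 0], [-1.5, 0, 0], [-1.8, 0, 0], [-2.1, 0, 0], [-2.4, 0, 0], [-2.7, 0, 0], [-3, 0, 0.1]]' --rot '[[0, 0, 0], [0, 0, 0], [0, 0, 0], [0, 0, 0], [0, 0, 0], [0, 0, 0], [0, 0, 0], [0, 0, 0], [0, 0, 0], [0, 0, 0]]' --grip '[0.55, 0.55, 0.55, 0.55, 0.55, 0.55, 0.55, 0.55, 0.55, 0.55]'

```text
time_s: 15.75
eef_pos: [0.6114, 0.1026, 0.0439]
eef_rot: [0.015, -0.066, 0.998, 0.001]
wrist_force: [-3.2, 0.9, 1.0]
opening: 0.551
grasp_force: 0.4
```

```bash
python3 core.py|head -3; python3 -c "
from lat import *
ends(snap('side'),218)"
```

```text
box [151.6   2.9] z 43.9 yaw 1.571
[91.5, -1.9, -3.9] [0.0, 0.03, -0.0]
F box -3.08 1.35 0.95 M [-0.06  0.47 -0.03] tilt [ 0.015  -0.0664  0.9977  0.001 ]
core print end 149 y med -60.61 x rng [182.  216.9] z [25. 63.]
core block end 131 y med -46.55 x rng [161.4 207.8] z [21. 64.]
mate print end 108 y med -60.37 x rng [219.9 248.3] z [24. 62.]
mate block end 50 y med -46.64 x rng [219.5 268.5] z [23. 65.]
```

play_rows --xyz '[[-0.3, 0, 0], [-0.6, 0, 0], [-0.9, 0, 0], [-1.2, 0, 0], [-1.5, 0, 0], [-1.8, 0, 0], [-2.1, 0, 0], [-2.4, 0, 0], [-2.7, 0, 0], [-3, 0, 0.1]]' --rot '[[0, 0, 0], [0, 0, 0], [0, 0, 0], [0, 0, 0], [0, 0, 0], [0, 0, 0], [0, 0, 0], [0, 0, 0], [0, 0, 0], [0, 0, 0]]' --grip '[0.55, 0.55, 0.55, 0.55, 0.55, 0.55, 0.55, 0.55, 0.55, 0.55]'

```text
time_s: 17.15
eef_pos: [0.6133, 0.103, 0.043]
eef_rot: [0.014, -0.066, 0.998, 0.001]
wrist_force: [-5.9, -1.4, -2.0]
opening: 0.553
grasp_force: 0.0
```

play_rows --xyz '[[-0.2, 0, 0], [-0.4, 0, 0], [-0.6, 0, 0], [-0.8, 0, 0], [-1, 0, 0], [-1.2, 0, 0], [-1.4, 0, 0], [-1.5, 0, 0], [-1.5, 0, 0], [-1.5, 0, 0]]' --rot '[[0, 0, 0], [0, 0, 0], [0, 0, 0], [0, 0, 0], [0, 0, 0], [0, 0, 0], [0, 0, 0], [0, 0, 0], [0, 0, 0], [0, 0, 0]]' --grip '[0.55, 0.55, 0.55, 0.55, 0.55, 0.55, 0.55, 0.55, 0.55, 0.55]'

```text
time_s: 18.4
eef_pos: [0.6147, 0.1032, 0.0431]
eef_rot: [0.014, -0.066, 0.998, 0.001]
wrist_force: [-5.4, -0.1, -1.1]
opening: 0.552
grasp_force: 0.0
```

```bash
python3 core.py|head -3; python3 -c "
from lat import *
ends(snap('side'),220)"
```

```text
box [155.   3.] z 43.1 yaw 1.571
[94.9, -2.0, -4.5] [0.0, 0.028, -0.0]
F box -5.39 0.57 -1.1 M [-0.06  0.75 -0.01] tilt [ 0.0137 -0.0664  0.9977  0.0011]
core print end 132 y med -60.5 x rng [188.7 218.8] z [24. 62.]
core block end 135 y med -46.9 x rng [165.1 211.8] z [21. 64.]
mate print end 113 y med -60.11 x rng [221.  251.3] z [25. 63.]
mate block end 43 y med -46.08 x rng [222.4 270.8] z [29. 65.]
```

play_rows --xyz '[[-0.2, 0, 0], [-0.4, 0, 0], [-0.6, 0, 0], [-0.8, 0, 0], [-1, 0, 0], [-1.2, 0, 0], [-1.4, 0, 0], [-1.5, 0, 0], [-1.5, 0, 0], [-1.5, 0, 0]]' --rot '[[0, 0, 0], [0, 0, 0], [0, 0, 0], [0, 0, 0], [0, 0, 0], [0, 0, 0], [0, 0, 0], [0, 0, 0], [0, 0, 0], [0, 0, 0]]' --grip '[0.55, 0.55, 0.55, 0.55, 0.55, 0.55, 0.55, 0.55, 0.55, 0.55]'

```text
time_s: 19.8
eef_pos: [0.6162, 0.1034, 0.0432]
eef_rot: [0.014, -0.066, 0.998, 0.001]
wrist_force: [-6.3, -0.7, -0.4]
opening: 0.553
grasp_force: 0.0
```

play_rows --xyz '[[-0.2, 0, 0], [-0.4, 0, 0], [-0.6, 0, 0], [-0.8, 0, 0], [-1, 0, 0], [-1.2, 0, 0], [-1.4, 0, 0], [-1.5, 0, 0], [-1.5, 0, 0], [-1.5, 0, 0]]' --rot '[[0, 0, 0], [0, 0, 0], [0, 0, 0], [0, 0, 0], [0, 0, 0], [0, 0, 0], [0, 0, 0], [0, 0, 0], [0, 0, 0], [0, 0, 0]]' --grip '[0.55, 0.55, 0.55, 0.55, 0.55, 0.55, 0.55, 0.55, 0.55, 0.55]'

```text
time_s: 21.05
eef_pos: [0.6177, 0.1036, 0.0432]
eef_rot: [0.014, -0.066, 0.998, 0.001]
wrist_force: [-5.1, -0.3, -0.6]
opening: 0.551
grasp_force: 0.0
```

play_rows --xyz '[[-0.2, 0, 0], [-0.4, 0, 0], [-0.6, 0, 0], [-0.8, 0, 0], [-1, 0, 0], [-1.2, 0, 0], [-1.4, 0, 0], [-1.5, 0, 0], [-1.5, 0, 0], [-1.5, 0, 0]]' --rot '[[0, 0, 0], [0, 0, 0], [0, 0, 0], [0, 0, 0], [0, 0, 0], [0, 0, 0], [0, 0, 0], [0, 0, 0], [0, 0, 0], [0, 0, 0]]' --grip '[0.55, 0.55, 0.55, 0.55, 0.55, 0.55, 0.55, 0.55, 0.55, 0.55]'

```text
time_s: 22.3
eef_pos: [0.6179, 0.1037, 0.0431]
eef_rot: [0.012, -0.067, 0.998, 0.001]
wrist_force: [-10.5, -1.1, 3.0]
opening: 0.545
grasp_force: 0.0
```

play_rows --xyz '[[-0.1, 0, 0], [-0.2, 0, 0], [-0.3, 0, 0], [-0.4, 0, 0], [-0.5, 0, 0], [-0.5, 0, 0], [-0.5, 0, 0], [-0.5, 0, 0], [-0.5, 0, 0], [-0.5, 0, 0]]' --rot '[[0, 0, 0], [0, 0, 0], [0, 0, 0], [0, 0, 0], [0, 0, 0], [0, 0, 0], [0, 0, 0], [0, 0, 0], [0, 0, 0], [0, 0, 0]]' --grip '[0.55, 0.55, 0.55, 0.55, 0.55, 0.55, 0.55, 0.55, 0.55, 0.55]'

```text
time_s: 23.55
eef_pos: [0.6179, 0.1037, 0.0431]
eef_rot: [0.012, -0.067, 0.998, 0.001]
wrist_force: [-12.8, -2.9, 4.5]
opening: 0.549
grasp_force: 0.0
```

```bash
python3 core.py|head -3
```

```text
box [158.2   3. ] z 43.1 yaw 1.571
[98.1, -2.0, -4.2] [0.0, 0.023, 0.0]
F box -13.12 -1.18 4.46 M [-0.3  1.6 -0. ] tilt [ 0.0117 -0.0666  0.9977  0.001 ]
```

play_rows --xyz '[[0, 0, 0], [0, 0, 0], [0, 0, 0], [0, 0, 0], [0, 0, 0], [0, 0, 0], [0, 0, 0], [0, 0, 0], [0, 0, 0], [0, 0, 0]]' --rot '[[0, 0, 0], [0, 0, 0], [0, 0, 0], [0, 0, 0], [0, 0, 0], [0, 0, 0], [0, 0, 0], [0, 0, 0], [0, 0, 0], [0, 0, 0]]' --grip '[0.55, 0.55, 0.55, 0.55, 0.55, 0.55, 0.55, 0.55, 0.55, 0.55]'

```text
time_s: 24.9
eef_pos: [0.6179, 0.1037, 0.0431]
eef_rot: [0.012, -0.067, 0.998, 0.001]
wrist_force: [-13.5, -3.0, 5.5]
opening: 0.552
grasp_force: 0.0
```

```bash
python3 core.py|head -3; python3 -c "
from lat import *
ends(snap('side'),224)"
```

```text
box [158.2   3. ] z 43.1 yaw 1.571
[98.2, -2.0, -4.2] [0.0, 0.024, 0.0]
F box -13.73 -1.15 5.5 M [-0.35  1.62  0.  ] tilt [ 0.0117 -0.0666  0.9977  0.001 ]
core print end 135 y med -60.48 x rng [191.  223.3] z [25. 62.]
core block end 139 y med -47.15 x rng [168.9 213.6] z [20. 64.]
mate print end 111 y med -59.83 x rng [226.1 254.5] z [24. 63.]
mate block end 44 y med -46.76 x rng [227.5 274.1] z [21. 66.]
```

play_rows --xyz '[[0.5, 0, 0], [1.2, 0, 0], [2.5, 0, 0], [6, 0, -0.3], [12, 0, -0.6], [20, 0, -1], [30, 0, -15], [35, 0, -45], [35, 0, -85], [35, 0, -130]]' --rot '[[0, 0, 0], [0, 0, 0], [0, 0, 0], [0, 0, 0], [0, 0, 0], [0, 0, 0], [0, 0, 0], [0, 0, 0], [0, 0, 0], [0, 0, 0]]' --grip '[0.55, 0.55, 0.55, 0.55, 0.55, 0.55, 0.55, 0.55, 0.55, 0.55]'

```text
time_s: 26.3
eef_pos: [0.5814, 0.0987, 0.1737]
eef_rot: [0.015, -0.066, 0.998, 0.001]
wrist_force: [1.5, -0.1, -0.3]
opening: 0.547
grasp_force: 0.0
```

play_rows --xyz '[[50, 0, -20], [100, 0, -40], [150, 0, -50], [200, 0, -50], [250, 0, -50], [250, 0, -50], [250, 0, -50], [250, 0, -50], [250, 0, -50], [250, 0, -50]]' --rot '[[0, 0, 0], [0, 0, 0], [0, 0, 0], [0, 0, 0], [0, 0, 0], [0, 0, 0], [0, 0, 0], [0, 0, 0], [0, 0, 0], [0, 0, 0]]' --grip '[0.55, 0.55, 0.55, 0.55, 0.55, 0.55, 0.55, 0.55, 0.55, 0.55]'

```text
time_s: 27.55
eef_pos: [0.3333, 0.0654, 0.2151]
eef_rot: [0.014, -0.066, 0.998, 0.001]
wrist_force: [-1.0, 0.1, -0.2]
opening: 0.55
grasp_force: 0.0
```

Run:
```python
from k import *
from m import *
T=snap('top');S=snap('side');rows([])
for cn,p in zip(('top','side'),redpts([T,S],.064,.08)):
    b=np.array([w2b(q) for q in p]);b=b[(abs(b[:,1])<80)&(b[:,0]>120)&(b[:,0]<320)]
    r=cv2.minAreaRect(b.astype(np.float32));print(cn,len(b),np.round(r[0],1),np.round(r[1],1),round(r[2],2),'x',np.percentile(b[:,0],[1,99]).round(1))
from lat import ends
ends(S,224)
a=cv2.resize(T['color'][85:265,170:310,::-1],(390,501),interpolation=cv2.INTER_CUBIC);b=cv2.resize(S['color'][140:250,230:390,::-1],(400,275),interpolation=cv2.INTER_CUBIC)
cv2.imwrite('pics/fin.png',np.hstack([a,np.vstack([b,np.zeros((226,400,3),np.uint8)])]))
```

```text
box [-129.1    2.9] z 215.2 yaw 1.571
top 1375 [222.6   2.4] [107.5 117.6] 0.91 x [170.  274.1]
side 569 [220.7  -6.6] [110.5 105. ] 0.38 x [168.3 273.5]
core print end 136 y med -60.51 x rng [190.  221.6] z [25. 63.]
core block end 138 y med -46.98 x rng [168.6 214.8] z [20. 64.]
mate print end 109 y med -60.49 x rng [224.9 254.8] z [25. 63.]
mate block end 42 y med -46.48 x rng [227.6 273.2] z [23. 65.]
```

View pics/fin.png

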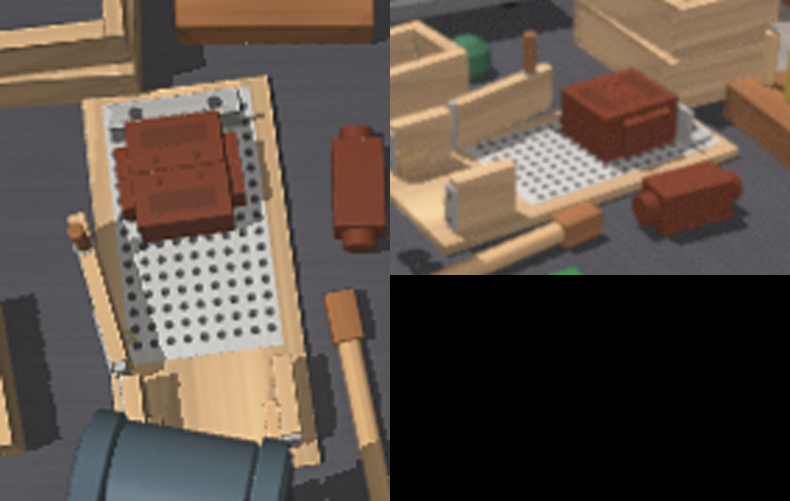

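The two halves are closed and square at (180,175) against the stop, their combined depth about 107.5 mm. The leaf is still open, with the peg at (78,235), and the arm touches nothing.

```bash
python3 -c "
from bench import ctrl
print(ctrl.hand_in())"
```

```text
the job is handed in; nothing more can be done
None
```

The job is handed in at about 28 s: the leaf stands open at its stop, and the core is closed square on its mate against the steel stop after more than 1 s at about 10 N between the faces (13 N at the wrist less an estimated 3 N sliding friction).

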